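# Jack up one side of a power unit and hold it

## Task

A colleague needs one side of the black power unit held up to get at its rubber feet. Stand the small lever jack flat on the bench with its saddle centred under the ring-marked lift tab of the unit, then pump the handle: one trial stroke right down and let it come all the way back up, then press it right down again. Finish while still holding the handle down, with the jack alone carrying that side of the unit; do not shove the unit along the bench and leave the other things where they are.

Things in the scene. Friction and masses are not known exactly. Their poses are not given: they have to be found in the camera images.
- unit: Loose black box 190 x 240 x 80 mm, vent slots on top, on four rubber feet 25 mm high; about 2 kg. Origin: centre underneath, at bench height. +x points away from the side with the lift tab (at x = -95 mm). Tilts about its far feet (x = +80 mm). Two small plain steel ears (24 mm wide, 18 mm out, 62 mm up) near the ends of the tab side are not lift points.
- lift_point (a point): Lift point: centre of the underside of the aluminium lift tab, 60 mm above the bench. Tab: level plate 50 mm wide, 8 thick, sticking out 56 mm from the unit's side (this point 28 mm from that side), a raised dark ring 32 mm across on top right above this point. Sits up to 45 mm either way from the side's middle; does not shift in use. +x points into the unit, square to that side.
- unit_heel (a point): Point on the bench under the unit midway between its two far feet (the edge it tilts about).
- jack_grip (a point): Where to grasp the jack: centre of its steel housing block, 50 mm long (x), 36 wide (y), 8 to 64 mm above the jack's underside; this point 42 mm above the underside, near the centre of mass. Jack loose, 0.86 kg; base plate 235 x 80 x 8 mm from x = -145 to +90 mm of this point. +x points to the saddle, the handle reaches to -x, z up.
- saddle_top (a point): Centre of the top of the jack's saddle, a dark round steel disc 34 mm across; 65 mm in +x from jack_grip, 46 mm above the jack's underside with the handle up (14 mm below the tab). Rises 43 mm per rad of handle, up to 32 mm.
- handle_pad (a point): Centre of the top face of the rubber pad (44 x 56 mm, 8 thick) at the handle's end, pressed from above. The handle is pivoted 32 mm in -x of jack_grip, 58 mm above the underside; pad centre 115 mm from the pivot, 35 degrees above level when up (pad top 128 mm above the bench), 8 degrees below level when fully down (46 mm, and 20 mm farther out).
- jack_handle (a joint): Handle angle, rad: 0 up (where a spring returns it), 0.75 at the lower stop. Pressing the pad down takes about 2 N at first and up to about 12 N with the unit's load. It comes back up, and the unit comes down, as soon as it is let go.
- screw_tub: Clear plastic tub of screws, 100 x 140 x 60 mm, bystander. Origin: centre of the underside.
- screwdriver: Screwdriver lying on the bench, bystander.
- tape: Roll of grey tape lying flat, 80 mm across, 24 mm high, bystander. Origin: centre of the underside.

How it is judged (in metres and radians):
On the way, in this order (a step that is already met when the one before it is completed fails the run):
1. the jack stands flat on the bench with its handle up and its saddle within 12 mm of straight below the lift point (horizontal distance between saddle_top and lift_point below 0.012 m and height (world z) of jack_grip below 0.046 m and angle between jack_grip's own z axis and vertical below 0.06 rad and value of joint jack_handle below 0.12 rad), for 0.2 s.
2. trial stroke: handle down past 0.6 rad, jack alone raising the tab at least 8 mm (value of joint jack_handle above 0.6 rad and height (world z) of lift_point above 0.068 m and contact force between jack and unit above 2 N and contact force between each of the arm, the fingers and unit below 1 N), for 0.1 s.
3. handle back up (under 0.12 rad) and the unit down on its feet (value of joint jack_handle below 0.12 rad and height (world z) of lift_point below 0.0625 m), for 0.1 s.
At the end, for the whole second after the job is handed in: Robot still pressing the jack (over 1.5 N), handle past 0.6 of 0.75 rad, tab raised 8 to 30 mm and at rest on the saddle (over 2 N), saddle within 15 mm of below the lift point, jack flat on the bench, robot not touching the unit, unit's far feet within 25 mm of their start (all of step 2 and height (world z) of lift_point below 0.09 m and horizontal distance between saddle_top and lift_point below 0.015 m and angle between jack_grip's own z axis and vertical below 0.06 rad and height (world z) of jack_grip below 0.046 m and contact force between any of the fingers, the arm and jack above 1.5 N and linear speed of unit below 0.03 m/s and distance of unit_heel from where it was at the start of the episode below 0.025 m); the arm keeps its last pose, push and grip.
It fails at once if the unit is shoved more than 30 mm along the bench (distance of unit_heel from where it was at the start of the episode above 0.03 m).
It fails at once if a bystander is moved more than 25 mm (distance of any of screw_tub, screwdriver, tape from where it was at the start of the episode above 0.025 m).
It also fails if it takes over 58 s, if anything falls off the work surface, if the arm or the gripper's body presses on something with over 40 N, if the wrist force passes 120 N, or if a joint passes its speed limit or range.

## Robot

A 6-joint arm with a two-finger parallel gripper is mounted at the origin on the work surface. World frame = base frame: x ahead of the robot, y to its left, z up, the work surface at z = 0. Lengths are in mm, angles in degrees, forces in N, time in s.
With the tool pointing down it reaches from about 350 to 850 mm from the base axis. Payload 8.1 kg.
Tool frame: the origin (TCP) lies where the fingers leave the gripper's body, on its centre line; the fingertips stand 73 mm ahead of it and the grasp point (between the pads) lies 54 mm ahead of it; z points along the fingers, y is the line along which they close (so a half turn about z gives the same grasp; the last joint's range is limited). The gripper opens to 85 mm and grips with 20 to 120 N. Pads are 22 mm wide; open, the fingers measure 114 mm over their backs; the gripper's body (76 mm by 85 mm) begins 54 mm behind the grasp point. The pads swing forward as they close: fully open they stand 13 mm farther back than shut.
Start: joints at [-70.554, 7.471, 85.268, -0, 87.261, -4.893], TCP at [247.303, -546.669, 303.892] pointing down, gripper open.
Joint ranges: [-169.43, 169.43], [-51.17, 129.36], [1.28, 143.12], [-76.62, 256.62], [0, 156.53], [-152.29, 152.29]. Speed limits (degrees/s): [136.94, 136.94, 159.86, 180, 180, 180].

## Interface

Orientations are given as [roll, pitch, yaw] about the fixed x, y, z axes, in that order (R = Rz(yaw) Ry(pitch) Rx(roll)).
In Python, from bench import sense, optics, r gives the robot as it stands.
- The arm moves only by the tool servo_tool, never from a script. Its argument "plan" is a list that holds one entry, the list of rows, each a list of 5 numbers: the shift along the world's x, y, z in m, then the turn about the world's z in degrees, then the finger opening in m, from 0 to 0.0854. A call has 1 to 10 rows; each row shifts and turns the commanded pose from where the row before left it; what a row does not reach is not made up. A row lasts 1/10 s, in which the tool goes at most 50 mm and 8.59 degrees, less where a joint would pass 70% of its speed; a pose out of reach is approached as far as the arm can. A call is refused whole if a number of a shift passes 0.05 or a number of a turn 8.59, either way. A call with a gripper value outside its range is refused whole. The fingers move at their own pace and stop on an object; "force" is the grip in N (left out, the last holds). Time passes only in rows, so rows that do not move let the fingers close. It gives the time, the measured TCP pose, the force, the opening and the grip force at its end, in the units of the state.
- sense(): the state, without advancing time (a new reading comes with each control period).
- optics.snapshot(name): name is "scene" or "top" or "wrist"; returns a dict with "frame" (480x640x3 uint8, blue, green, red), "fx", "fy", "cx", "cy" (pixels), "cam_to_world" (4x4, takes a point from camera to world coordinates). Camera axes: x right, y down, z forward; pixel columns grow to the right and rows downward; lengths in mm; the calibration is good to about 2 mm. A picture is of the moment at which its call begins. There is no depth.
- r.hand_in(): hands the job in; it is judged then, once.
The state is a dict: "time": time; "joint_pos": joint angles; "qd": joint speeds; "joint_efforts": joint torques, N m; "tool_pos": TCP position; "tcp_rot": TCP orientation; "ft_force": force on the tool from outside, world axes, zero at the start; "wrist_torque": the same for the moment, N m; "finger_gap": finger opening in mm; "grip_force": force on a finger pad.
Only numpy, scipy, OpenCV 4.12 (cv2) and the standard library are available. Lean on these libraries where they do the work, as an engineer would, in place of code of your own. Each camera call takes 0.05 s, during which the arm holds its last target. There are 200 camera calls.

## Working session

There is one attempt and no reset: what is moved stays moved. The work goes in short steps, Python scripts to look and compute and a tool call to move; the robot and the scene stay as the last step left them, time stands still between calls to the robot, and variables do not carry over. Pictures are saved under pics/ and viewed, at most 10 in all, crops included, and the job is handed in when it is done.

Besides the shell and the picture viewer there is one more tool, called after ">>>" by a JSON object that holds its "op" and its "data", one argument or row to a line. servo_tool: Moves the arm, as the interface text tells. Its arguments: {"type":"object","properties":{"plan":{"type":"array"},"force":{"type":"number"}},"required":["plan"]}

```bash
ls; mkdir -p pics; python3 - <<'E'
from bench import sense, optics, r
import cv2,pickle
for n in("scene","top"):
    s=optics.snapshot(n); cv2.imwrite(f"pics/{n}1.png",s["frame"]); pickle.dump(s,open(f"{n}1.pkl","wb"))
    print(n,s["fx"],s["cx"],s["cam_to_world"])
s=sense();print(s)
E
```

```text
pics
scene 575.0955707163745 327.3964469306886 [[-8.58442412e-01  2.96021445e-01 -4.18865049e-01  1.01629011e+03]
 [ 5.12880856e-01  4.86715092e-01 -7.07150371e-01  8.88970862e+02]
 [-5.46373428e-03 -8.21875735e-01 -5.69640610e-01  7.91981323e+02]
 [ 0.00000000e+00  0.00000000e+00  0.00000000e+00  1.00000000e+00]]
top 509.2550074854517 316.427913219929 [[-2.58583184e-02 -9.89546173e-01  1.41879243e-01  3.46982576e+02]
 [-9.99662203e-01  2.59674459e-02 -1.08258788e-03  5.65937748e+01]
 [-2.61297088e-03 -1.41859310e-01 -9.89883381e-01  1.24442961e+03]
 [ 0.00000000e+00  0.00000000e+00  0.00000000e+00  1.00000000e+00]]
{'time': 0.1, 'joint_pos': array([-7.05534904e+01,  7.51303921e+00,  8.53241331e+01,  4.30084601e-04,
        8.72590940e+01, -4.89343067e+00]), 'qd': array([ 0.0968175 , -0.08982268, -0.18480337,  0.04533928, -0.03575358,
        0.05044184]), 'joint_efforts': array([ 1.45271970e-03, -5.70951748e+01, -5.01939476e+01, -1.63903342e-04,
        8.26353673e-03, -3.80524352e-05]), 'tool_pos': array([ 247.1856769 , -546.31312487,  302.91518207]), 'tcp_rot': array([-1.79904121e+02, -8.63976063e-03,  2.43399121e+01]), 'ft_force': array([-0.64216275, -0.76017272,  0.09651633]), 'wrist_torque': array([-0.02927047, -0.01657079, -0.0036425 ]), 'grip_force': 0.0, 'finger_gap': 85.48126352966428}
```

View pics/top1.png

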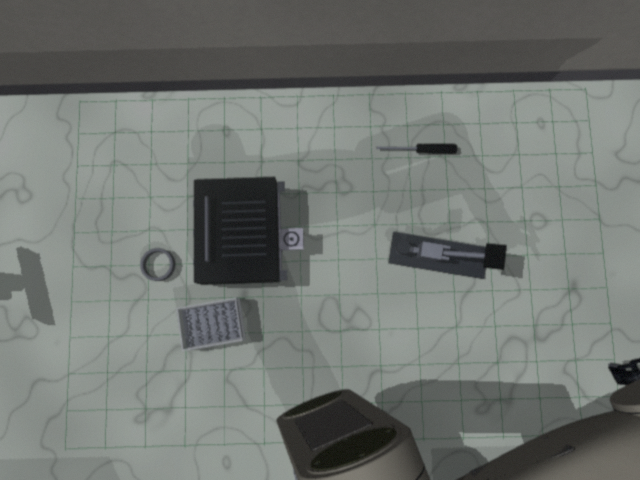

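View pics/scene1.png

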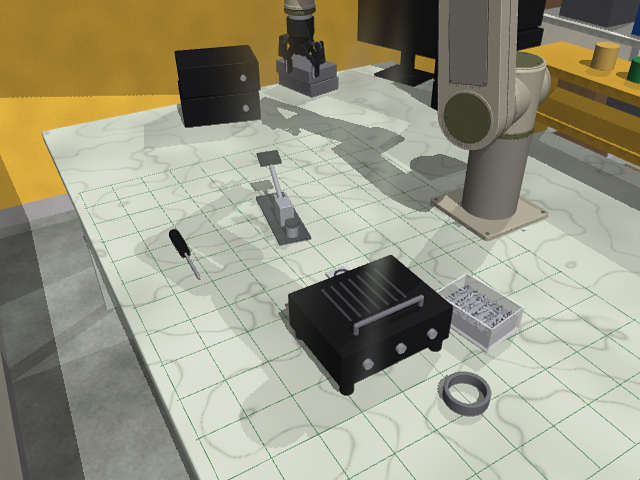

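The top view shows the unit at (236,230) with its ring tab at (292,239). The jack is at (437,255), saddle to the left at about (413,248) and pad at (496,256). The tape, tub and screwdriver are clear of the path between them. I'll enlarge this to measure.

```bash
cat >h.py <<'E'
import numpy as np,cv2
def px2w(s,u,v,z):
    T=s["cam_to_world"];d=T[:3,:3]@np.array([(u-s["cx"])/s["fx"],(v-s["cy"])/s["fy"],1])
    o=T[:3,3];return o+d*(z-o[2])/d[2]
def w2px(s,p):
    T=s["cam_to_world"];c=T[:3,:3].T@(np.array(p)-T[:3,3]);return s["fx"]*c[0]/c[2]+s["cx"],s["fy"]*c[1]/c[2]+s["cy"]
E
python3 - <<'E'
import pickle,cv2,numpy as np
s=pickle.load(open("top1.pkl","rb"));f=s["frame"]
a=cv2.resize(f[170:300,185:315],(0,0),fx=4,fy=4,interpolation=cv2.INTER_CUBIC)[:, -270:]
b=cv2.resize(f[220:290,380:510],(0,0),fx=4,fy=4,interpolation=cv2.INTER_CUBIC)
o=np.zeros((520,800,3),np.uint8);o[:,:270]=a;o[:280,275:795]=b
o=cv2.convertScaleAbs(o,alpha=1.6);cv2.imwrite("pics/z1.png",o)
E
```

```text
(no output)
```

View pics/z1.png

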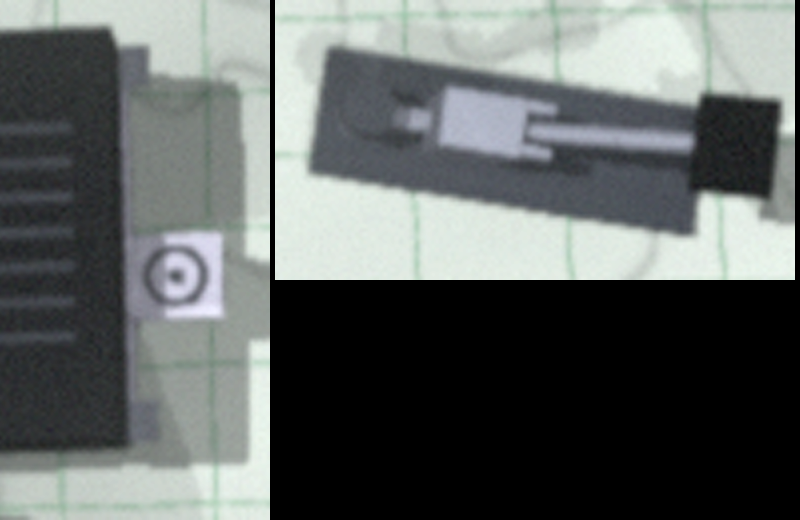

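The crop shows the ring centre at (177,276). The unit's tab-side top edge runs from (110,28) to (128,445). The jack base corners are at (328,46), (311,172) and (694,236), the block top is centred near (482,122), and the pad near (735,145).

```bash
python3 - <<'E'
import pickle,numpy as np
from h import *
np.set_printoptions(precision=1,suppress=True)
s=pickle.load(open("top1.pkl","rb"))
A=lambda x,y,z:px2w(s,185+(x+250.5)/4-.5,170+(y+.5)/4-.5,z)
B=lambda x,y,z:px2w(s,380+(x-274.5)/4-.5,220+(y+.5)/4-.5,z)
ang=lambda d:np.degrees(np.arctan2(d[1],d[0]))
ring=A(177,276,69);e1=A(110,28,105);e2=A(128,445,105)
d=e1-e2;print("ring",ring,"edge",e1,e2,np.linalg.norm(d),"unit +x yaw",ang(d)+90)
te=A(222,232,68),A(222,318,68);print("tab end",te, ang(te[0]-te[1])+90)
c=[B(328,46,8),B(311,172,8),B(694,236,8)]
print(c,np.linalg.norm(c[0]-c[1]),np.linalg.norm(c[1]-c[2]),"jack yaw",ang(c[1]-c[2]),ang(c[0]-c[1])+90)
blk=np.mean([B(*p,64) for p in((445,86),(528,98),(438,145),(518,158))],0)
pad=np.mean([B(*p,130) for p in((700,95),(780,101),(770,196),(690,186))],0)
front=(c[0]+c[1])/2;
x=(c[1]-c[2]);x/=np.linalg.norm(x)
print("blk",blk,"front-90x",front-90*x,"pad",pad,"pad expected at",blk-126.2*x, ang(blk-pad))
E
```

```text
ring [519.8 113.7  69. ] edge [659.7 147.7 105. ] [419.8 141.1 105. ] 239.98354814315528 unit +x yaw 91.58774592173572
tab end (array([545.2,  86.9,  68. ]), array([494.5,  88. ,  68. ])) 88.73857386299342
[array([ 540.8, -133.1,    8. ]), array([ 463.4, -119.1,    8. ]), array([ 418.5, -349.3,    8. ])] 78.6298787347148 234.50724874452263 jack yaw 78.94723236192834 79.73692424564605
blk [ 485.  -212.4   64. ] front-90x [ 484.9 -214.5    8. ] pad [ 461.1 -335.4  130. ] pad expected at [ 460.8 -336.2   64. ] 79.01496495379628
```

>>> {"op": "servo_tool", "data": {
  "plan": [
    [[0.024, 0.033, -0.005, 5.5, 0.085], [0.024, 0.033, -0.005, 5.5, 0.085], [0.024, 0.033, -0.005, 5.5, 0.085], [0.024, 0.033, -0.005, 5.5, 0.085], [0.024, 0.033, -0.005, 5.5, 0.085], [0.024, 0.033, -0.005, 5.5, 0.085], [0.024, 0.033, -0.005, 5.5, 0.085], [0.024, 0.033, -0.005, 5.5, 0.085], [0.024, 0.034, -0.005, 5.5, 0.085], [0.022, 0.035, -0.005, 5.5, 0.085]]
  ],
  "force": 60
}}

```text
time: 1.1
tool_pos: [485.9, -212.1, 253.3]
tcp_rot: [-180.0, -0.0, 79.6]
ft_force: [1.0, -0.1, -0.5]
finger_gap: 85.0
grip_force: 0.0
```

>>> {"op": "servo_tool", "data": {
  "plan": [
    [[0, 0, 0, 0, 0.085], [0, 0, 0, 0, 0.085], [0, 0, 0, 0, 0.085]]
  ]
}}

```text
time: 1.4
tool_pos: [484.9, -214.3, 253.7]
tcp_rot: [-180.0, 0.0, 79.3]
ft_force: [-0.2, 0.4, 0.9]
finger_gap: 85.0
grip_force: 0.0
```

```bash
python3 - <<'E'
from bench import sense, optics
import cv2,pickle
s=optics.snapshot("wrist"); cv2.imwrite("pics/w1.png",s["frame"]); pickle.dump(s,open("w1.pkl","wb"))
q=sense();print(q["tool_pos"],q["tcp_rot"],q["joint_pos"],q["ft_force"]);print(s["cam_to_world"])
E
```

```text
[ 484.79883869 -214.62877181  253.90194562] [-1.79987651e+02  1.81947039e-02  7.92274050e+01] [-2.94097639e+01 -1.69843017e+00  1.00008472e+02 -2.14114526e-02
  8.16958459e+01 -1.86340734e+01] [-0.19361794  0.58944109 -0.23088026]
[[ 9.82423611e-01 -1.76356833e-01 -6.11728307e-02  4.99493542e+02]
 [-1.86664962e-01 -9.28520839e-01 -3.20944299e-01 -1.31294814e+02]
 [-1.99528089e-04  3.26722081e-01 -9.45120438e-01  3.25003451e+02]
 [ 0.00000000e+00  0.00000000e+00  0.00000000e+00  1.00000000e+00]]
```

View pics/w1.png

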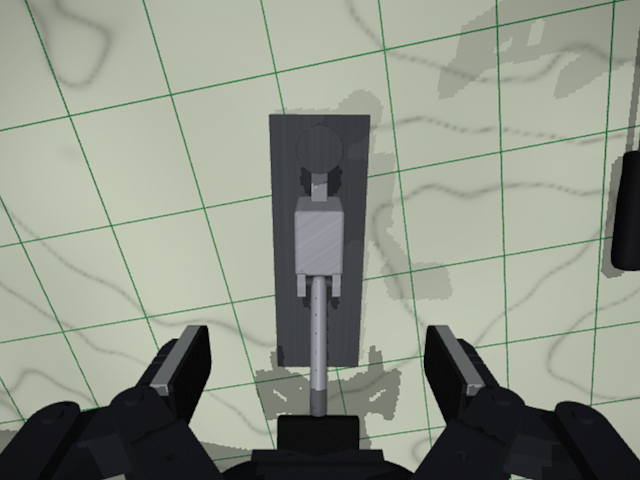

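In the wrist view the saddle disc is centred at (320,148), the block top spans (297,210) to (343,275), and the base front corners are at (270,114) and (369,114).

```bash
python3 - <<'E'
import pickle,numpy as np
from h import *
s=pickle.load(open("w1.pkl","rb"))
P=lambda u,v,z:np.round(px2w(s,u,v,z),1)
ang=lambda d:np.degrees(np.arctan2(d[1],d[0]))
sd=P(320,148,46);b=(P(297,210,64)+P(343,210,64)+P(342,275,64)+P(295.5,275,64))/4
f1,f2=P(270,114.5,8),P(369,114.5,8)
print(sd,b,f1,f2,f2-f1,ang(f2-f1)+90,ang(sd-b),np.linalg.norm((sd-b)[:2]))
E
```

```text
[ 497.8 -151.    46. ] [ 485.175 -215.375   64.   ] [ 463.6 -121.2    8. ] [ 540.2 -135.8    8. ] [ 76.6 -14.6   0. ] 79.20882801375255 78.90417631825018 65.60130524616103
```

>>> {"op": "servo_tool", "data": {
  "plan": [
    [[0, 0, -0.04, 0, 0.085], [0, 0, -0.04, 0, 0.085], [0, 0, -0.04, 0, 0.085], [0, 0, -0.025, 0, 0.085], [0, 0, -0.011, 0, 0.085], [0, 0, 0, 0, 0.085], [0, 0, 0, 0, 0.03], [0, 0, 0, 0, 0.03], [0, 0, 0, 0, 0.03], [0, 0, 0, 0, 0.03]]
  ]
}}

```text
time: 2.45
tool_pos: [486.2, -214.2, 99.6]
tcp_rot: [179.9, 0.0, 79.3]
ft_force: [-1.8, -0.6, 10.3]
finger_gap: 35.5
grip_force: 62.4
```

>>> {"op": "servo_tool", "data": {
  "plan": [
    [[0, 0, 0, 0, 0.02], [0, 0, 0, 0, 0.02], [0, 0, 0, 0, 0.02], [0, 0, 0, 0, 0.02], [0, 0, 0, 0, 0.02]]
  ]
}}

```text
time: 2.95
tool_pos: [486.2, -214.2, 99.6]
tcp_rot: [179.9, 0.1, 79.3]
ft_force: [-1.4, 0.0, 7.8]
finger_gap: 35.4
grip_force: 62.3
```

>>> {"op": "servo_tool", "data": {
  "plan": [
    [[0, 0, 0.03, 0, 0.02], [0, 0, 0.04, 0, 0.02], [0, 0, 0.04, 0, 0.02], [0, 0, 0.04, 0, 0.02], [0.007, 0.04, 0, 2.5, 0.02], [0.007, 0.04, 0, 2.5, 0.02], [0.007, 0.04, 0, 2.5, 0.02], [0.007, 0.04, 0, 2.5, 0.02], [0.007, 0.034, 0, 2.2, 0.02], [0, 0.02, 0, 0, 0.02]]
  ]
}}

```text
time: 3.95
tool_pos: [519.7, 3.3, 246.7]
tcp_rot: [-179.9, -0.1, 91.7]
ft_force: [-0.3, -1.1, -7.4]
finger_gap: 35.5
grip_force: 64.2
```

>>> {"op": "servo_tool", "data": {
  "plan": [
    [[0, 0, 0, 0, 0.02], [0, 0, 0, 0, 0.02], [0, 0, 0, 0, 0.02], [0, 0, 0, 0, 0.02]]
  ]
}}

```text
time: 4.35
tool_pos: [520.1, -0.5, 247.6]
tcp_rot: [-180.0, 0.0, 91.5]
ft_force: [-0.8, -0.5, -9.0]
finger_gap: 35.4
grip_force: 64.1
```

```bash
python3 - <<'E'
from bench import sense, optics
import cv2,pickle
s=optics.snapshot("wrist"); cv2.imwrite("pics/w2.png",s["frame"]); pickle.dump(s,open("w2.pkl","wb"))
q=sense();print(q["tool_pos"],q["tcp_rot"],q["ft_force"],q["wrist_torque"])
E
```

```text
[ 5.20162593e+02 -5.06719237e-01  2.47709492e+02] [-1.79979194e+02  7.21519531e-03  9.14647284e+01] [-0.98759673  0.01978717 -8.24917512] [ 0.15882198 -0.02293597  0.04055382]
```

View pics/w2.png

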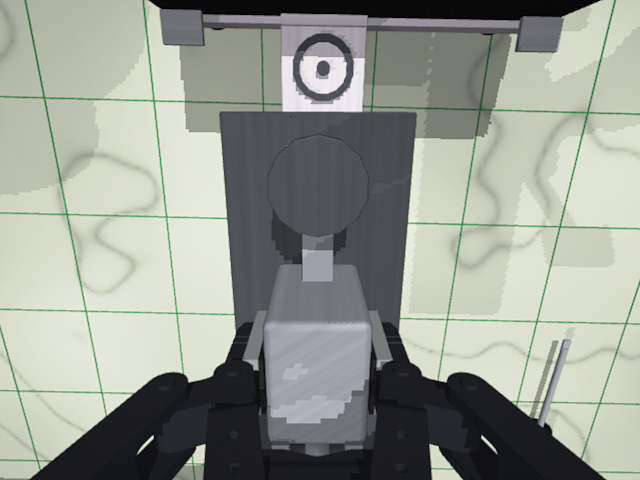

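The ring is at (323,68), the saddle disc centre at (318,186) and the base front corners at (220,113) and (416,113). The jack is held square and level.

```bash
python3 - <<'E'
import pickle,numpy as np
from h import *
s=pickle.load(open("w2.pkl","rb"))
P=lambda u,v,z:np.round(px2w(s,u,v,z),1)
print("ring",P(323,68,69),"saddle",P(318,186,194),"base",P(220,113,156),P(416,113,156),"tab end",P(282.5,111,68),P(363,111,68))
print("ears",P(160,10,62),P(562,17,62))
E
```

```text
ring [519.6 112.8  69. ] saddle [517.6  63.1 194. ] base [477.5  85.2 156. ] [556.6  87.2 156. ] tab end [495.2  88.   68. ] [545.1  89.3  68. ]
ears [422.9 142.1  62. ] [660.  144.5  62. ]
```

>>> {"op": "servo_tool", "data": {
  "plan": [
    [[0.002, -0.025, 0, 0, 0.02], [0, 0, -0.02, 0, 0.02], [0, 0, -0.04, 0, 0.02], [0, 0, -0.04, 0, 0.02], [0, 0, -0.025, 0, 0.02], [0, 0, -0.015, 0, 0.02], [0, 0, 0, 0, 0.02], [0, 0, 0, 0, 0.02]]
  ]
}}

```text
time: 5.2
tool_pos: [523.1, -25.0, 109.1]
tcp_rot: [179.9, 0.0, 91.5]
ft_force: [1.0, -0.1, -7.7]
finger_gap: 35.1
grip_force: 64.0
```

>>> {"op": "servo_tool", "data": {
  "plan": [
    [[0, 0, -0.003, 0, 0.02], [-0.001, 0.02, 0, 0, 0.02], [0, 0.02, 0, 0, 0.02], [0, 0.02, 0, 0, 0.02], [0, 0.01, 0, 0, 0.02], [0, 0.006, 0, 0, 0.02], [0, 0, 0, 0, 0.02], [0, 0, 0, 0, 0.02]]
  ]
}}

```text
time: 6.0
tool_pos: [521.6, 50.9, 105.2]
tcp_rot: [180.0, 0.0, 91.5]
ft_force: [-0.5, -0.4, -9.8]
finger_gap: 35.3
grip_force: 64.1
```

>>> {"op": "servo_tool", "data": {
  "plan": [
    [[0, 0, -0.003, 0, 0.02], [0, 0, -0.002, 0, 0.02], [0, 0, -0.001, 0, 0.02], [0, 0, 0, 0, 0.02], [0, 0, 0, 0, 0.02]]
  ]
}}

```text
time: 6.5
tool_pos: [521.6, 50.8, 99.6]
tcp_rot: [180.0, 0.0, 91.5]
ft_force: [-4.7, -2.9, 2.5]
finger_gap: 35.3
grip_force: 65.2
```

```bash
python3 - <<'E'
from bench import sense, optics
import cv2,pickle
s=optics.snapshot("wrist"); cv2.imwrite("pics/w3.png",s["frame"]); pickle.dump(s,open("w3.pkl","wb"))
s=optics.snapshot("scene");cv2.imwrite("pics/s3.png",s["frame"])
q=sense();print(q["tool_pos"],q["tcp_rot"],q["ft_force"])
E
```

```text
[521.61525407  50.7449117   99.62262651] [1.79976230e+02 2.85311890e-02 9.15148996e+01] [-4.57899189 -3.75728403  2.03207659]
```

View pics/w3.png

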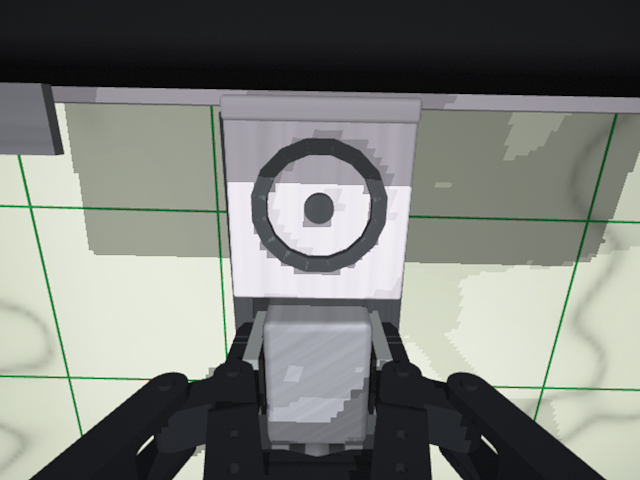

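The jack is down under the tab, with the ring centred at (319,206) and the housing clear of the tab end. Next I compare the ring position with where the saddle should be.

```bash
python3 - <<'E'
import pickle,numpy as np
from h import *
s=pickle.load(open("w3.pkl","rb"))
t=np.array([521.6,50.75])
print("ring",px2w(s,319,205.5,70),"saddle from tool",t+[-2.5,63.6],t+[-1.7,65],"tab end",px2w(s,233,298,68),px2w(s,402,298,68))
E
```

```text
ring [519.39411646 113.07900033  70.        ] saddle from tool [519.1  114.35] [519.9  115.75] tab end [494.40705428  83.7600228   68.        ] [545.10454127  85.06181159  68.        ]
```

>>> {"op": "servo_tool", "data": {
  "plan": [
    [[0, 0, 0, 0, 0.085], [0, 0, 0, 0, 0.085], [0, 0, 0, 0, 0.085], [0, 0, 0, 0, 0.085], [0, 0, 0.01, 0, 0.085], [0, 0, 0.03, 0, 0.085], [0, 0, 0.04, 0, 0.085], [0, 0, 0.04, 0, 0.085], [0, 0, 0.03, 0, 0.085], [0, 0, 0, 0, 0.0]]
  ]
}}

```text
time: 7.6
tool_pos: [524.0, 51.4, 255.8]
tcp_rot: [179.4, 0.0, 91.5]
ft_force: [0.2, 0.3, 0.0]
finger_gap: 73.2
grip_force: 0.0
```

>>> {"op": "servo_tool", "data": {
  "plan": [
    [[0.001, -0.03, 0, 0, 0], [0.001, -0.04, 0, 0, 0], [0.001, -0.04, 0, 0, 0], [0, -0.016, 0, 0, 0], [0, 0, 0, 0, 0], [0, 0, 0, 0, 0], [0, 0, 0, 0, 0], [0, 0, 0, 0, 0]]
  ],
  "force": 40
}}

```text
time: 8.4
tool_pos: [524.3, -73.5, 248.8]
tcp_rot: [-180.0, -0.0, 91.6]
ft_force: [-0.2, -0.1, 0.3]
finger_gap: -0.1
grip_force: 0.0
```

```bash
python3 - <<'E'
from bench import sense, optics
import cv2,pickle,numpy as np
w=optics.snapshot("wrist")["frame"]; t=optics.snapshot("top"); pickle.dump(t,open("t4.pkl","wb"))
c=optics.snapshot("scene")["frame"]
a=cv2.resize(t["frame"][160:300,180:390],(420,280));b=cv2.resize(w,(373,280));d=cv2.resize(c[180:320,250:450],(428,300))
o=np.zeros((585,800,3),np.uint8);o[:280,:420]=a;o[:280,425:798]=b;o[284:584,:428]=d
cv2.imwrite("pics/c4.png",o)
q=sense();print(q["tool_pos"],q["tcp_rot"],q["ft_force"],q["finger_gap"])
E
```

```text
[524.37171544 -73.86866516 248.92577103] [ 1.79997504e+02 -4.89555914e-03  9.16089486e+01] [-0.14786517  0.22265677  0.30571134] -0.07397080691432867
```

View pics/c4.png

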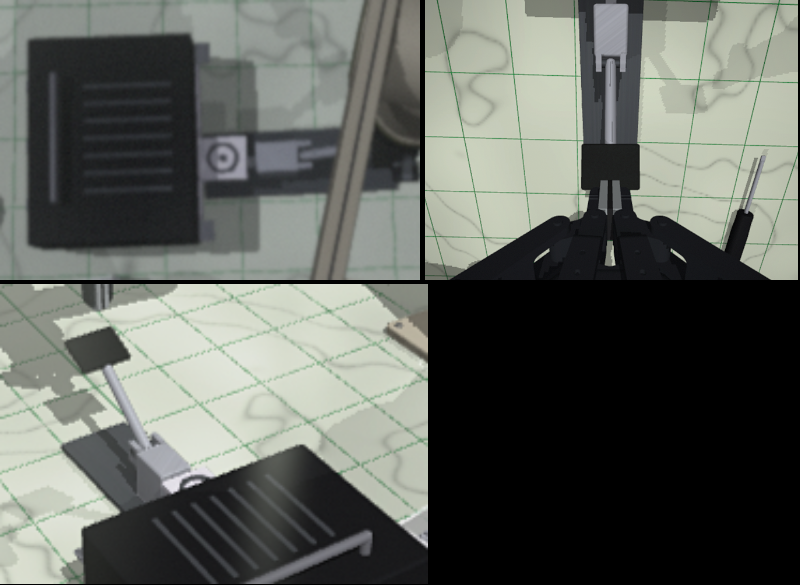

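>>> {"op": "servo_tool", "data": {
  "plan": [
    [[0, -0.001, -0.03, 0, 0], [0, 0, -0.012, 0, 0], [0, 0, -0.005, 0, 0], [0, 0, 0, 0, 0], [0, 0, 0, 0, 0]]
  ]
}}

```text
time: 9.05
tool_pos: [524.6, -75.5, 202.7]
tcp_rot: [180.0, -0.0, 91.5]
ft_force: [-0.4, 1.1, 1.5]
finger_gap: -0.1
grip_force: 0.8
```

>>> {"op": "servo_tool", "data": {
  "plan": [
    [[0, -0.004, -0.006, 0, 0], [0, -0.004, -0.007, 0, 0], [0, 0, 0, 0, 0]]
  ]
}}

```text
time: 9.35
tool_pos: [524.3, -84.4, 188.3]
tcp_rot: [180.0, 0.0, 91.5]
ft_force: [0.9, 0.0, 1.9]
finger_gap: 0.3
grip_force: 1.2
```

>>> {"op": "servo_tool", "data": {
  "plan": [
    [[0, -0.005, -0.012, 0, 0], [0, -0.004, -0.013, 0, 0], [0, -0.002, -0.014, 0, 0], [0, -0.001, -0.014, 0, 0], [0, 0, 0, 0, 0], [0, 0, 0, 0, 0]]
  ]
}}

```text
time: 9.95
tool_pos: [524.6, -97.5, 135.8]
tcp_rot: [180.0, 0.2, 91.5]
ft_force: [-1.2, -7.7, 7.8]
finger_gap: 0.2
grip_force: 4.6
```

>>> {"op": "servo_tool", "data": {
  "plan": [
    [[0, -0.001, -0.005, 0, 0], [0, 0, -0.005, 0, 0], [0, 0, -0.002, 0, 0], [0, 0, 0, 0, 0], [0, 0, 0, 0, 0]]
  ]
}}

```text
time: 10.45
tool_pos: [524.6, -97.7, 124.0]
tcp_rot: [180.0, 0.1, 91.5]
ft_force: [-0.8, -3.7, 8.9]
finger_gap: 0.3
grip_force: 4.6
```

>>> {"op": "servo_tool", "data": {
  "plan": [
    [[0, 0, -0.003, 0, 0], [0, 0, -0.001, 0, 0], [0, 0, 0, 0, 0], [0, 0, 0, 0, 0]]
  ]
}}

```text
time: 10.85
tool_pos: [524.8, -97.6, 120.9]
tcp_rot: [179.9, 0.1, 91.5]
ft_force: [-4.3, -2.2, 15.6]
finger_gap: 0.2
grip_force: 7.6
```

```bash
python3 - <<'E'
from bench import sense, optics
import cv2,numpy as np
t=optics.snapshot("top")["frame"];w=optics.snapshot("wrist")["frame"]
c=optics.snapshot("scene")["frame"]
a=cv2.resize(t[160:300,180:390],(420,280));b=cv2.resize(w,(373,280));d=cv2.resize(c[180:320,250:450],(428,300))
o=np.zeros((585,800,3),np.uint8);o[:280,:420]=a;o[:280,425:798]=b;o[284:584,:428]=d
cv2.imwrite("pics/c5.png",o)
q=sense();print(q["tool_pos"],q["ft_force"])
E
```

```text
[524.75734795 -97.63413575 120.85732542] [-4.33326033 -1.95091469 14.78171712]
```

View pics/c5.png

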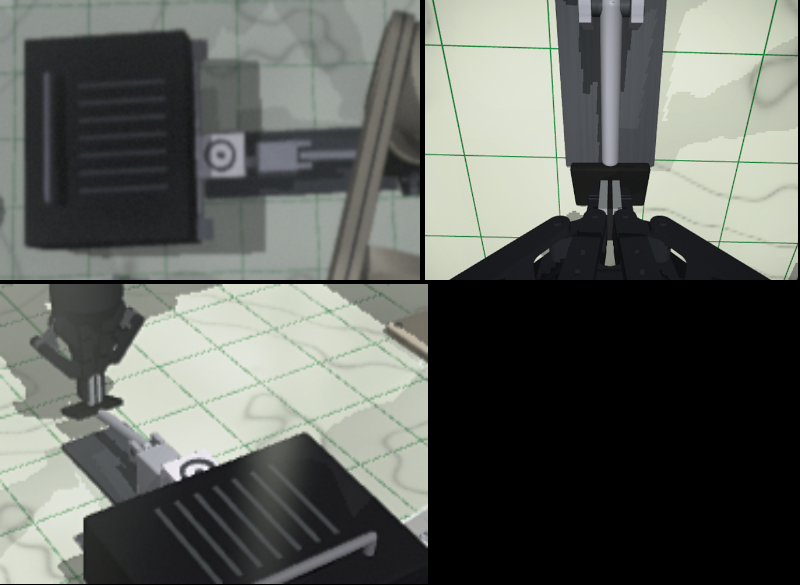

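The handle is at its lower stop (force rose to 15 N) and the tab is visibly raised with the ring still over the saddle. Now I let the handle back up.

>>> {"op": "servo_tool", "data": {
  "plan": [
    [[0, 0, 0.012, 0, 0], [0, 0.001, 0.014, 0, 0], [0, 0.001, 0.014, 0, 0], [0, 0.003, 0.014, 0, 0], [0, 0.004, 0.013, 0, 0], [0, 0.006, 0.012, 0, 0], [0, 0.007, 0.012, 0, 0], [0, 0, 0.012, 0, 0], [0, 0, 0, 0, 0], [0, 0, 0, 0, 0]]
  ]
}}

```text
time: 12.0
tool_pos: [524.4, -74.8, 223.0]
tcp_rot: [180.0, 0.0, 91.5]
ft_force: [-0.2, 0.5, 0.3]
finger_gap: 0.3
grip_force: 0.0
```

```bash
python3 - <<'E'
from bench import sense, optics
import cv2,numpy as np
t=optics.snapshot("top")["frame"];w=optics.snapshot("wrist")["frame"]
c=optics.snapshot("scene")["frame"]
a=cv2.resize(t[160:300,180:390],(420,280));b=cv2.resize(w,(373,280));d=cv2.resize(c[180:320,250:450],(428,300))
o=np.zeros((585,800,3),np.uint8);o[:280,:420]=a;o[:280,425:798]=b;o[284:584,:428]=d
cv2.imwrite("pics/c6.png",o)
q=sense();print(q["tool_pos"],q["ft_force"])
E
```

```text
[523.8609213  -74.75935832 221.99315864] [ 0.20490042 -0.92367526 -0.43655284]
```

View pics/c6.png

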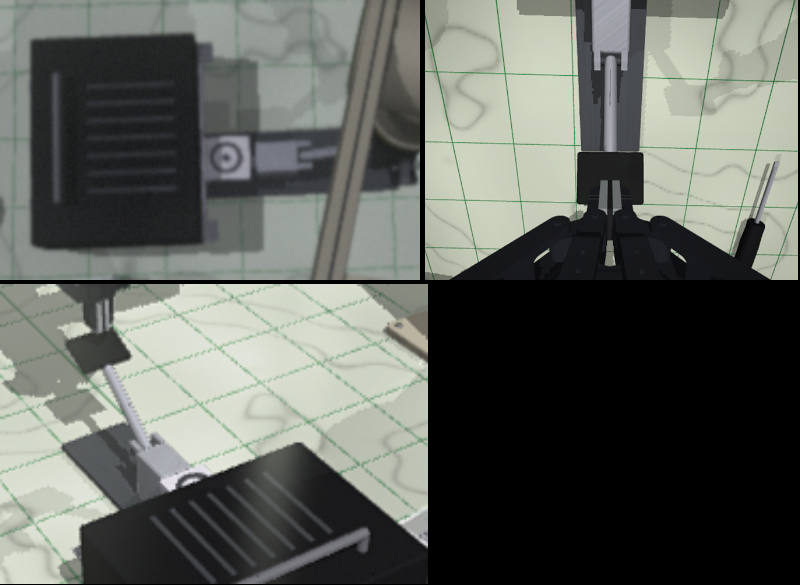

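Handle up and unit down. The unit appears to have crept about 2 px toward the jack, so I'll measure the shifts of the unit, ring and jack against the earlier top picture.

```bash
python3 - <<'E'
from bench import optics
import cv2,numpy as np,pickle
t=pickle.load(open("t4.pkl","rb"));A=t["frame"];B=optics.snapshot("top")["frame"]
def sh(n,x0,y0,x1,y1):
    T=cv2.resize(A[y0:y1,x0:x1],(0,0),fx=8,fy=8,interpolation=3)
    S=cv2.resize(B[y0-6:y1+6,x0-6:x1+6],(0,0),fx=8,fy=8,interpolation=3)
    m=cv2.minMaxLoc(cv2.matchTemplate(S,T,cv2.TM_CCOEFF_NORMED))
    print(n,m[3][0]/8-6,m[3][1]/8-6,"px",round(m[1],3))
sh("unit slots",215,195,270,260);sh("ring",284,231,300,247);sh("jack housing",306,228,340,244);sh("base low edge",290,245,350,258);sh("tub",175,295,245,352)
E
```

```text
unit slots 2.0 0.0 px 0.905
ring 2.0 0.0 px 0.969
jack housing 0.0 0.0 px 0.996
base low edge 1.0 0.0 px 0.982
tub 0.0 0.0 px 0.997
```

The unit crept about 5 mm toward the jack (limit 25 mm), and the jack stayed put. The saddle is still about 5 mm off centre (limit 15 mm), so the second stroke is safe to run.

>>> {"op": "servo_tool", "data": {
  "plan": [
    [[0, -0.001, -0.015, 0, 0], [0, 0, -0.005, 0, 0], [0, -0.004, -0.006, 0, 0], [0, -0.005, -0.008, 0, 0], [0, -0.005, -0.012, 0, 0], [0, -0.004, -0.013, 0, 0], [0, -0.002, -0.014, 0, 0], [0, -0.001, -0.013, 0, 0], [0, 0, 0, 0, 0], [0, 0, 0, 0, 0]]
  ]
}}

```text
time: 13.2
tool_pos: [524.4, -98.6, 136.6]
tcp_rot: [180.0, 0.2, 91.5]
ft_force: [-2.7, -6.1, 7.0]
finger_gap: 0.2
grip_force: 4.4
```

>>> {"op": "servo_tool", "data": {
  "plan": [
    [[0, -0.001, -0.005, 0, 0], [0, 0, -0.005, 0, 0], [0, 0, -0.002, 0, 0], [0, 0, 0, 0, 0], [0, 0, 0, 0, 0]]
  ]
}}

```text
time: 13.7
tool_pos: [524.6, -98.9, 124.9]
tcp_rot: [180.0, 0.1, 91.5]
ft_force: [-2.2, -2.3, 7.7]
finger_gap: -0.2
grip_force: 4.4
```

>>> {"op": "servo_tool", "data": {
  "plan": [
    [[0, 0, -0.003, 0, 0], [0, 0, -0.002, 0, 0], [0, 0, 0, 0, 0], [0, 0, 0, 0, 0], [0, 0, 0, 0, 0], [0, 0, 0, 0, 0]]
  ]
}}

```text
time: 14.3
tool_pos: [524.7, -98.7, 120.5]
tcp_rot: [180.0, 0.1, 91.5]
ft_force: [-5.1, -1.8, 13.6]
finger_gap: -0.2
grip_force: 6.5
```

```bash
python3 - <<'E'
from bench import optics,sense
import cv2,numpy as np,pickle
t=pickle.load(open("t4.pkl","rb"));A=t["frame"];B=optics.snapshot("top")["frame"]
def sh(n,x0,y0,x1,y1):
    T=cv2.resize(A[y0:y1,x0:x1],(0,0),fx=8,fy=8,interpolation=3)
    S=cv2.resize(B[y0-6:y1+6,x0-6:x1+6],(0,0),fx=8,fy=8,interpolation=3)
    m=cv2.minMaxLoc(cv2.matchTemplate(S,T,cv2.TM_CCOEFF_NORMED))
    print(n,m[3][0]/8-6,m[3][1]/8-6,"px",round(m[1],3))
sh("unit slots",215,195,270,260);sh("ring",284,231,300,247);sh("jack housing",306,228,325,244);sh("base low edge",290,245,350,258)
# where the ring should be seen if 17 mm raised, straight above the saddle
from h import *
for z in(69,86): print(z,w2px(t,[519.8,114.3,z]))
q=sense();print(q["time"],q["tool_pos"],q["ft_force"])
E
```

```text
unit slots -1.0 -1.0 px 0.815
ring 0.0 -1.0 px 0.869
jack housing 3.0 0.0 px 0.971
base low edge 1.0 -1.0 px 0.835
69 (np.float64(291.1004552633137), np.float64(238.61592554612855))
86 (np.float64(290.717220174442), np.float64(237.5502520638901))
14.35 [524.66759567 -98.6820786  120.53065961] [-5.13644013 -0.99177605 14.20903469]
```

```bash
python3 - <<'E'
from bench import optics
import cv2,numpy as np,pickle
A=pickle.load(open("t4.pkl","rb"))["frame"];B=optics.snapshot("top")["frame"]
z=lambda f:cv2.convertScaleAbs(cv2.resize(f[222:264,268:368],(800,290),interpolation=3),alpha=1.8)
cv2.imwrite("pics/c7.png",np.vstack([z(A),z(B)]))
E
```

```text
(no output)
```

View pics/c7.png

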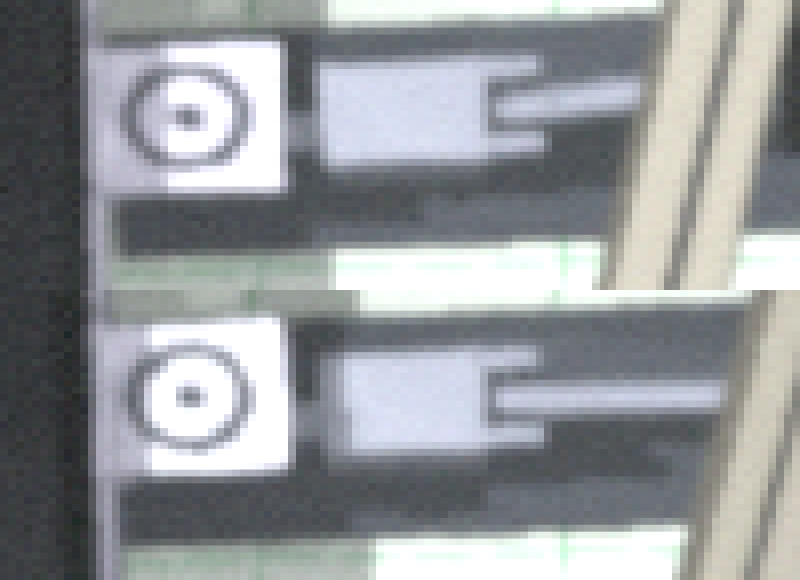

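Comparing before (upper) and now (lower), the fork ends at (540,350) and the housing's right edge at x=488 have not moved. The ring centre went from x=187 to 189, about 0.5 mm, so the saddle is still under the ring. The unit is raised and the handle is at its stop with about 14 N on it.

```bash
python3 -c "
from bench import r
print(r.hand_in())"
```

```text
the job is handed in; nothing more can be done
None
```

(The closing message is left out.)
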